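# Bung an ink tank, draw it from its dock and hold it tipped

### The arm

A 7-joint arm with a two-finger parallel gripper is mounted at the origin on the work surface. World frame = base frame: x ahead of the robot, y to its left, z up, the work surface at z = 0. Lengths are in m, angles in degrees, forces in N, time in s.
With the tool pointing down it reaches from about 0.425 to 0.875 m from the base axis. Payload 8.4 kg.
Tool frame: the origin (TCP) lies on the centre line of the jaws, within the pads' length; the fingertips stand 19 mm ahead of it and the grasp point (between the pads) is the TCP; z points along the fingers, y is the line along which they close (so a half turn about z gives the same grasp; the last joint's range is limited). The gripper opens to 85 mm and grips with 20 to 120 N. Pads are 22 mm wide; open, the fingers measure 114 mm over their backs; the gripper's body (76 mm by 85 mm) begins 54 mm behind the grasp point. The pads swing forward as they close: fully open they stand 13 mm farther back than shut.
Start: joints at [-5.684, 19.091, 2.286, 83.961, -0.768, 76.965, -3.352], TCP at [0.65, -0, 0.25] pointing down, gripper open.
Joint ranges: [-147.57, 147.57], [-21.85, 119.76], [-74.77, 79.35], [14.55, 137.4], [-85.83, 265.84], [4.83, 119.75], [-152.11, 152.11]. Speed limits (degrees/s): [127.2, 127.2, 159.86, 159.86, 180, 180, 180].

### API

Orientations are given as a 3x3 rotation matrix whose columns are the frame's x, y, z axes.
In Python, from cell import env gives the robot as it stands.
- The arm moves only by the shell command python3 -m pendant 'ROWS' [FORCE]. ROWS is a JSON object of lists of equal length, an entry for each row: "translation": the shift along the tool's x, y, z in mm, a list of three; "dr": the turn, a rotation vector about the tool's x, y, z in degrees, a list of three; "grip": the finger opening in mm, from 0 to 85.4. In form: {"translation": [[dx, dy, dz], ...], "dr": [[ax, ay, az], ...], "grip": [grip, ...]}. A call has 1 to 12 rows; each row shifts and turns the commanded pose from where the row before left it, along the tool's axes as they then stand; what a row does not reach is not made up. A row lasts 1/12 s, in which the tool goes at most 41.7 mm and 7.16 degrees, less where a joint would pass 70% of its speed; a pose out of reach is approached as far as the arm can. A call is refused whole if a number of a shift passes 41.7 or a number of a turn 7.16, either way. A call with a gripper value outside its range is refused whole. The fingers move at their own pace and stop on an object; FORCE is the grip in N (left out, the last holds). Time passes only in rows, so rows that do not move let the fingers close. It gives the time, the measured TCP pose, the force, the opening and the grip force at its end, in the units of the state.
- env.sense(): the state, without advancing time (a new reading comes with each control period).
- env.capture(name): name is "scene" or "side" or "wrist"; returns a dict with "image" (480x640x3 uint8, blue, green, red), "depth" (480x640 float32, m along the optical axis (not along the pixel's ray), 0 where there is no reading), "fx", "fy", "cx", "cy" (pixels), "D" ([k1, k2, p1, p2, k3] as OpenCV has them; the pictures are not rectified), "view" (4x4, takes a point from world to camera coordinates). Camera axes: x right, y down, z forward; pixel columns grow to the right and rows downward; lengths in m; the calibration is good to about 2 mm. A picture is of the moment at which its call begins.
- env.finish_job(): hands the job in; it is judged then, once.
Trained networks look in the newest picture that a camera, given by its name, has taken for a name from the list of things; names that differ only in an ending like _2 or _b are one class to them, and where a whole thing is asked for, a point or a joint stands for the part that bears it (a point fixed in the world has none). Each returns a list of dicts, best first, with "confidence" (0 to 1); they miss things now and then, are a little off and sometimes report something else, mostly with a low value. They report only what shows in the picture. A call takes as long as a camera call. They do not tell look-alikes from the thing itself.
- env.search_frame(query, camera): "xyz" ([x, y, z] in m, in world coordinates, good to about 4 mm: the middle of the surface that is visible of it).
- env.cut_out(query, camera): "pixels" (480x640 bool, what is visible of it).
The state is a dict: "clock": time; "qpos": joint angles; "dq": joint speeds; "tau": joint torques, N m; "tcp_pos": TCP position; "tool_rot": TCP orientation; "ft_force": force on the tool from outside, world axes, zero at the start; "ft_torque": the same for the moment, N m; "finger_gap": finger opening in m; "grasp_force": force on a finger pad.
Only numpy, scipy, OpenCV 4.12 (cv2) and the standard library are available. Lean on these libraries where they do the work, as an engineer would, in place of code of your own. Each camera call takes 0.05 s, during which the arm holds its last target. There are 200 camera calls.

### The job

Close the white ink tank's open filler neck with the silicone bung that fits it (the smaller of the two), pushed fully home and let go while the tank stands in its dock. Then draw the tank straight up until it is clear of the dock, tip it well over, to about 60 degrees from upright, with the bung still in the neck, and finish holding it there in the gripper, still, at least 20 cm above the bench, for its underside to be inspected. Leave the large bung, the spray bottle and the screwdriver alone.

Things in the scene. Friction and masses are not known exactly. Their poses are not given: they have to be found in the camera images.
- tank: White plastic ink tank, loose, 0.2 to 0.36 kg, upright in the dock. Origin: centre of its underside; z up through the tank, x along its long side. Body 84 (x) x 40 (y) x 100 mm (z). On its top, at x = +22 mm, a round filler neck; at x = -24 mm an upright grip block. Tip it in any direction; the bung sits loosely, by weight and friction, and works out if the tank lies level.
- tank_neck (a point): Centre of the mouth of the tank's filler neck, at its rim: tank frame (22, 0, 132) mm. The neck rises 32 mm above the tank top, outer radius 17 mm at the rim. Its bore is blind, 30 mm deep, and tapers from radius about 12.3 mm at the rim to 11 mm at the bottom. The bung goes in along the tank's z; close the fingers along the tank's y there, for the grip block is beside the neck.
- tank_grip (a point): Point in the middle of the tank's grip block, 22 mm above the tank top: tank frame (-24, 0, 122) mm. The block is 30 (x) x 24 (y) x 38 mm (z), its top 138 mm above the underside: pinch it from above across its 24 mm, fingers closing along the tank's y.
- tank_mid (a point): Middle of the tank's body, tank frame (0, 0, 50) mm; the 20 cm above the bench are measured here.
- dock: Black open-topped dock with a steel foot plate, fixed to the bench. Origin: centre of its underside, axes parallel to the tank's standing in it. Outside 100 x 56 mm, 50 mm high; pocket 90 x 46 mm with its floor 5 mm above the bench, so the tank stands in it 45 mm deep with 3 mm clearance all round.
- bung: The smaller pale silicone bung, loose, about 25 g, standing on its stem on the bench. Round about its z; origin: centre of the stem's lower end. Stem tapered from radius 10 mm (bottom) to 11.5 mm at 30 mm; then a flange of radius 16 mm from 30 to 34 mm; then a knob of radius 8.5 mm from 34 to 58 mm to grip. It fits the tank's neck, with the flange resting on the rim.
- bung_flange (a point): Centre of the underside of the small bung's flange, bung frame (0, 0, 30) mm. Fully home it coincides with tank_neck.
- big_bung: The larger pale silicone bung, too wide for the neck: stem radius 16.5 to 18.5 mm, flange radius 23.5 mm, 58 mm high, standing on the bench. Origin: centre of its lower end. Leave alone.
- spray: Spray bottle, 76 mm wide and 205 mm high, standing on the bench. Origin: centre of its underside. Leave alone.
- driver: Screwdriver lying on the bench along its x. Leave alone.
Mind the look-alikes: they are no part of the job. Leave any purple or red look-alike of the dock alone. What is shaped like the tank but orange or yellow is not meant.

How it is judged:
By the outcome, as a careful person would: the job done as asked, in the order asked, and still so for the second after the job is handed in, while the arm keeps its last pose, push and grip.
It also fails if it takes over 54 s, if anything falls off the work surface, if the arm or the gripper's body presses on something with over 40 N, if the wrist force passes 120 N, or if a joint passes its speed limit or range.

## Working session

There is one attempt and no reset: what is moved stays moved. The work goes in short steps, Python scripts to look and compute and a shell command to move; the robot and the scene stay as the last step left them, time stands still between calls to the robot, and variables do not carry over. Pictures are saved under pics/ and viewed, at most 10 in all, crops included, and the job is handed in when it is done.

```bash
mkdir -p pics; ls; python3 - <<'E'
from cell import env
import cv2,numpy as np
ims=[]
for c in ["scene","side"]:
    d=env.capture(c); cv2.imwrite(f"pics/{c}0.png",d["image"])
    print(c,np.round(d["view"],3).tolist(),d["fx"],d["D"])
    for q in ["tank","tank_neck","tank_grip","dock","bung","big_bung","spray","driver"]:
        print(q,[(np.round(r["xyz"],3).tolist(),round(r["confidence"],2)) for r in env.search_frame(q,c)[:4]])
s=env.sense();print(s["clock"],s["tcp_pos"],s["tool_rot"])
E
```

```text
pics
scene [[-0.739, 0.673, -0.019, 0.452], [0.513, 0.545, -0.664, -0.212], [-0.436, -0.5, -0.748, 1.414], [0.0, 0.0, 0.0, 1.0]] 473.64054157609337 [-0.05468654  0.          0.          0.          0.        ]
tank [([0.348, -0.103, 0.083], 0.9), ([0.533, -0.05, 0.102], 0.86), ([0.678, 0.084, 0.095], 0.6)]
tank_neck [([0.681, 0.086, 0.099], 0.98), ([0.532, -0.047, 0.104], 0.86), ([0.347, -0.105, 0.082], 0.78)]
tank_grip [([0.676, 0.088, 0.097], 0.98), ([0.534, -0.053, 0.106], 0.96), ([0.348, -0.102, 0.079], 0.85)]
dock [([0.527, -0.227, 0.008], 0.85), ([0.726, -0.126, 0.015], 0.71), ([0.545, -0.04, 0.008], 0.59)]
bung [([0.496, 0.17, 0.03], 0.51)]
big_bung [([0.535, 0.352, 0.032], 0.88)]
spray [([0.668, -0.382, 0.122], 0.84)]
driver [([0.797, 0.13, 0.025], 0.96), ([0.488, 0.17, 0.034], 0.53)]
side [[-0.801, -0.599, 0.004, 0.415], [-0.334, 0.441, -0.833, 0.314], [0.497, -0.668, -0.554, 0.631], [0.0, 0.0, 0.0, 1.0]] 465.6901728958788 [-0.1070222  0.         0.         0.         0.       ]
tank [([0.652, 0.074, 0.08], 0.88), ([0.325, -0.101, 0.077], 0.65), ([0.504, -0.048, 0.105], 0.55)]
tank_neck [([0.65, 0.075, 0.08], 0.75), ([0.327, -0.102, 0.077], 0.67), ([0.506, -0.054, 0.103], 0.6)]
tank_grip [([0.653, 0.076, 0.083], 0.83), ([0.325, -0.101, 0.08], 0.77)]
dock [([0.499, -0.042, 0.015], 0.68), ([0.51, -0.24, 0.025], 0.61), ([0.71, -0.126, 0.028], 0.6)]
bung [([0.474, 0.172, 0.034], 0.92)]
big_bung [([0.517, 0.352, 0.03], 0.97)]
spray [([0.647, -0.385, 0.105], 0.95)]
driver [([0.781, 0.134, 0.023], 0.75)]
0.9 [ 6.49980332e-01 -5.39477846e-06  2.50321104e-01] [[-7.14320984e-06  1.00000000e+00  7.78287788e-07]
 [ 1.00000000e+00  7.14321002e-06 -2.31946093e-07]
 [-2.31951652e-07  7.78286131e-07 -1.00000000e+00]]
```

View pics/scene0.png

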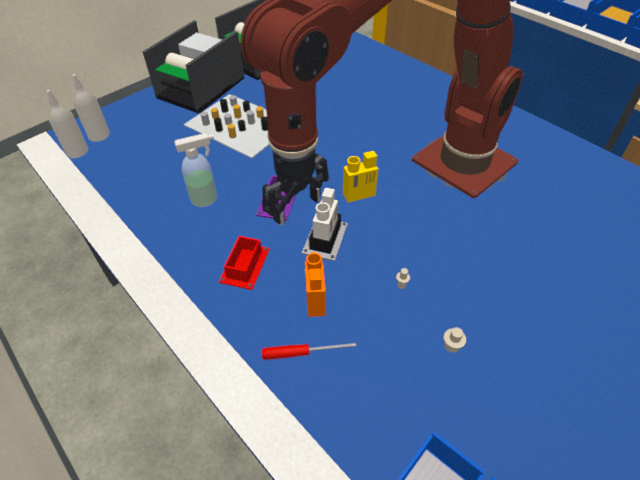

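View pics/side0.png

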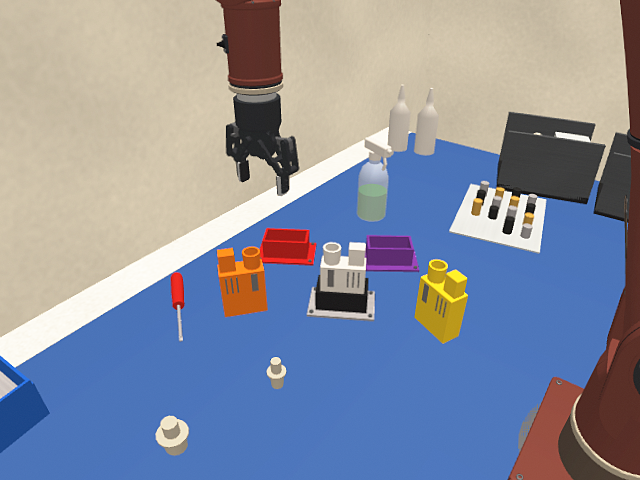

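Scene view: the white tank is in the black dock at (325,218), with the small bung at (403,278). In the side view they are at (343,270) and (277,373).

Candidates in the scene view:
- **Tank:** white (325,218), orange (315,285), yellow (360,178). I choose the white one, in the black dock with the steel plate.
- **Dock:** black (325,238), red (243,262), purple (275,205). I choose black.
- **Bung:** small (403,278), big (455,338). I choose the small one.

```bash
cat > h.py <<'E'
from cell import env
import cv2,numpy as np
def cloud(d):
    v,u=np.mgrid[0:480,0:640]
    K=np.array([[d["fx"],0,d["cx"]],[0,d["fy"],d["cy"]],[0,0,1]])
    n=cv2.undistortPoints(np.stack([u,v],-1).reshape(-1,1,2).astype(np.float64),K,np.array(d["D"])).reshape(480,640,2)
    z=d["depth"].astype(float)
    P=np.dstack([n*z[...,None],z])
    V=np.array(d["view"]); return (P-V[:3,3])@V[:3,:3], z>0
def pix(d,p):
    V=np.array(d["view"]);K=np.array([[d["fx"],0,d["cx"]],[0,d["fy"],d["cy"]],[0,0,1]])
    return cv2.projectPoints(np.array(p,float).reshape(-1,1,3),cv2.Rodrigues(V[:3,:3])[0],V[:3,3],K,np.array(d["D"]))[0].reshape(-1,2)
E
python3 - <<'E'
from h import *
crops=[]
for c in ["scene","side"]:
    d=env.capture(c);W,ok=cloud(d)
    im=d["image"].astype(int)
    def pts(x0,x1,y0,y1,z0,z1,white=True):
        m=ok&(W[...,0]>x0)&(W[...,0]<x1)&(W[...,1]>y0)&(W[...,1]<y1)&(W[...,2]>z0)&(W[...,2]<z1)
        return W[m]
    b=pts(.42,.54,.12,.22,.012,.08)
    print(c,"bung n",len(b),"maxz",np.percentile(b[:,2],98)); 
    for z0,z1 in [(.012,.03),(.03,.036),(.036,.052),(.053,.065)]:
        q=b[(b[:,2]>z0)&(b[:,2]<z1)]; print("  ",z0,len(q),q.mean(0).round(4) if len(q) else 0, (q.min(0).round(3),q.max(0).round(3)) if len(q) else 0)
    t=pts(.42,.62,-.12,.02,.06,.17)
    print("tank n",len(t),"maxz",np.percentile(t[:,2],99))
    for z0,z1 in [(.098,.110),(.132,.139),(.139,.15)]:
        q=t[(t[:,2]>z0)&(t[:,2]<z1)]; print("  ",z0,len(q),q.mean(0).round(4), q.min(0).round(3),q.max(0).round(3))
    np.save(f"pics/t_{c}.npy",t)
    for p in ([.49,.17,.03],[.52,-.045,.1]):
        u,v=pix(d,[p])[0].astype(int);crops.append(cv2.resize(d["image"][v-50:v+50,u-65:u+65],(390,300),interpolation=cv2.INTER_CUBIC))
cv2.imwrite("pics/crop1.png",np.vstack([np.hstack(crops[:2]),np.hstack(crops[2:])]))
E
```

```text
scene bung n 177 maxz 0.05988155845440667
   0.012 21 [0.4901 0.1725 0.0198] (array([0.466, 0.16 , 0.015]), array([0.499, 0.182, 0.03 ]))
   0.03 76 [0.4882 0.1699 0.0331] (array([0.469, 0.151, 0.03 ]), array([0.501, 0.184, 0.036]))
   0.036 34 [0.49   0.17   0.0433] (array([0.479, 0.157, 0.036]), array([0.496, 0.182, 0.052]))
   0.053 42 [0.4854 0.1679 0.0574] (array([0.477, 0.16 , 0.053]), array([0.492, 0.177, 0.062]))
tank n 834 maxz 0.14456120248538254
   0.098 201 [ 0.5253 -0.0498  0.1042] [ 0.472 -0.096  0.098] [ 0.562 -0.026  0.11 ]
   0.132 99 [ 0.5265 -0.0561  0.1357] [ 0.482 -0.075  0.132] [ 0.552 -0.034  0.139]
   0.139 99 [ 0.4975 -0.0727  0.1426] [ 0.479 -0.092  0.139] [ 0.54  -0.035  0.146]
side bung n 365 maxz 0.05761078064605909
   0.012 62 [0.4784 0.1745 0.02  ] (array([0.468, 0.153, 0.013]), array([0.496, 0.181, 0.03 ]))
   0.03 141 [0.4813 0.1726 0.0325] (array([0.468, 0.153, 0.03 ]), array([0.499, 0.184, 0.036]))
   0.036 77 [0.4798 0.1732 0.0438] (array([0.475, 0.162, 0.036]), array([0.491, 0.178, 0.052]))
   0.053 79 [0.4834 0.1698 0.0562] (array([0.475, 0.161, 0.053]), array([0.494, 0.178, 0.059]))
tank n 1810 maxz 0.14199898111448114
   0.098 425 [ 0.5088 -0.0524  0.1035] [ 0.469 -0.097  0.098] [ 0.559 -0.023  0.11 ]
   0.132 161 [ 0.5163 -0.054   0.1348] [ 0.475 -0.073  0.132] [ 0.549 -0.033  0.139]
   0.139 126 [ 0.4925 -0.0724  0.1411] [ 0.476 -0.089  0.139] [ 0.51  -0.056  0.143]
```

View pics/crop1.png

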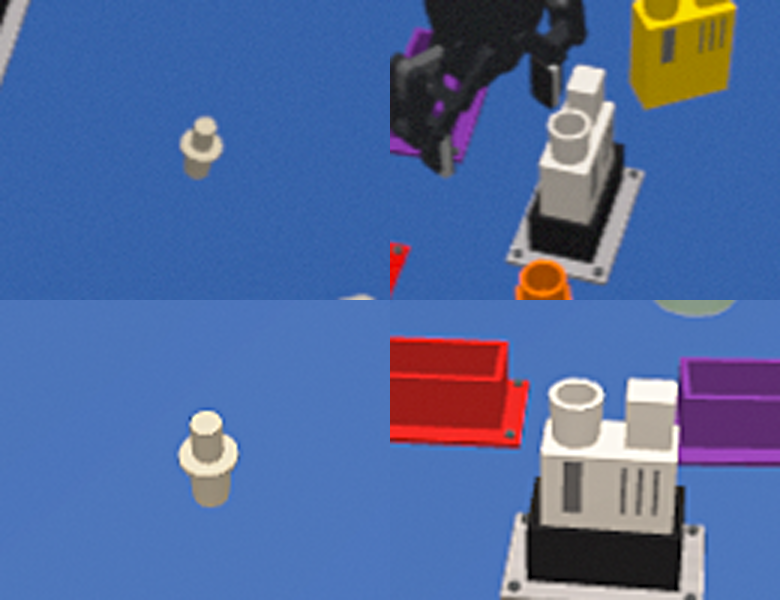

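The crop confirms both choices: the small bung stands alone, and the white tank stands in the black dock with its neck open. Next I'll fit the tank pose to the two depth clouds.

```bash
cat >> h.py <<'E'
from scipy.optimize import least_squares
def box(p,c,h):
    q=abs(p-c)-h; return np.linalg.norm(np.maximum(q,0),axis=1)+np.minimum(q.max(1),0)
def tanksdf(p):
    r=np.hypot(p[:,0]-.022,p[:,1])
    q=np.stack([abs(r-.0147)-.0023,abs(p[:,2]-.116)-.016],1)
    t=np.linalg.norm(np.maximum(q,0),axis=1)+np.minimum(q.max(1),0)
    return np.minimum(np.minimum(box(p,[0,0,.05],[.042,.02,.05]),box(p,[-.024,0,.119],[.015,.012,.019])),t)
def fit(t,x0):
    def f(x):
        c,s=np.cos(x[2]),np.sin(x[2]); p=t-[x[0],x[1],.005+x[3]]
        return tanksdf(np.c_[c*p[:,0]+s*p[:,1],-s*p[:,0]+c*p[:,1],p[:,2]])
    r=least_squares(f,x0,loss="soft_l1",f_scale=.002); return r.x,r.cost/len(t)
E
python3 - <<'E'
from h import *
T=[np.load(f"pics/t_{c}.npy") for c in ("scene","side")]
T=[t[(t[:,2]<.15)] for t in T]
for t in T+[np.vstack([T[0],T[1][::2]])]:
    x,c=fit(t,[.515,-.055,.6,0]); 
    R=np.array([np.cos(x[2]),np.sin(x[2])])
    print(x.round(4),np.degrees(x[2]).round(1),"neck",x[:2]+.022*R,"grip",x[:2]-.024*R,c)
E
```

```text
[ 5.152e-01 -6.360e-02  5.396e-01  2.000e-04] 30.9 neck [ 0.53405566 -0.0523045 ] grip [ 0.49459263 -0.07594069] 6.659332667944239e-07
[ 0.5152 -0.0616  0.5351 -0.0017] 30.7 neck [ 0.53407554 -0.05037801] grip [ 0.49450475 -0.07383333] 5.625124263273116e-07
[ 0.5146 -0.0624  0.5349 -0.0008] 30.6 neck [ 0.53348563 -0.05115215] grip [ 0.49391187 -0.07460248] 7.477480719331975e-07
```

```bash
python3 -m pendant '{"translation":[[28.2,-27.7,0],[28.2,-27.7,0],[28.2,-27.7,0],[28.2,-27.7,0],[28.2,-27.7,0],[28.2,-27.7,0]],"dr":[[0,0,0],[0,0,0],[0,0,0],[0,0,0],[0,0,0],[0,0,0]],"grip":[50,50,50,50,50,50]}' 30 && python3 -m pendant '{"translation":[[0,0,0],[0,0,0],[0,0,0],[0,0,0],[0,0,0],[0,0,0],[0,0,0],[0,0,0],[0,0,0],[0,0,0]],"dr":[[0,0,6.6],[0,0,6.6],[0,0,6.6],[0,0,6.6],[0,0,6.6],[0,0,6.6],[0,0,6.6],[0,0,6.6],[0,0,6.5],[0,0,0]],"grip":[50,50,50,50,50,50,50,50,50,50]}'
python3 - <<'E'
from h import *
d=env.capture("wrist");W,ok=cloud(d)
cv2.imwrite("pics/w1.png",d["image"])
print([(r["xyz"],r["confidence"]) for r in env.search_frame("bung","wrist")])
for z0,z1 in [(.028,.038),(.053,.065)]:
    m=ok&(abs(W[...,0]-.484)<.04)&(abs(W[...,1]-.169)<.04)&(W[...,2]>z0)&(W[...,2]<z1)
    q=W[m];print(len(q),q.mean(0).round(4) if len(q) else 0,(q[:,:2].min(0)+q[:,:2].max(0))/2 if len(q) else 0)
s=env.sense();R=np.array(s["tool_rot"]);print(s["tcp_pos"],R.round(3).tolist(),s["qpos"])
E
```

```text
clock: 1.5
tcp_pos: [0.4823, 0.1702, 0.2505]
tool_rot: [[0.0, 1.0, 0.001], [1.0, -0.0, -0.0], [-0.0, 0.001, -1.0]]
ft_force: [0.5, 0.3, 0.8]
finger_gap: 0.05
grasp_force: 0.0
clock: 2.33
tcp_pos: [0.4838, 0.1692, 0.2504]
tool_rot: [[0.863, 0.506, 0.0], [0.506, -0.863, 0.0], [0.0, 0.0, -1.0]]
ft_force: [0.5, 0.3, 0.1]
finger_gap: 0.0497
grasp_force: 0.0
[([0.4896, 0.1706, 0.0354], 0.57)]
699 [0.4867 0.1688 0.0337] [0.48457847 0.16751353]
382 [0.4848 0.1678 0.0576] [0.48451449 0.16760698]
[0.4838008  0.16921859 0.25043014] [[0.858, 0.514, 0.0], [0.514, -0.858, 0.0], [0.0, 0.0, -1.0]] [-20.07795983   3.39511253  -4.34996668 102.6175183    0.26903382
  73.98623224 -83.5646101 ]
```

View pics/w1.png

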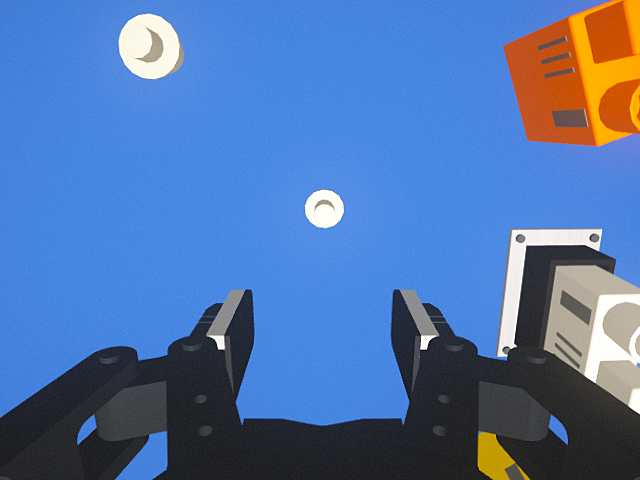

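The bung is centred ahead of the gripper at (324,209), and the big bung is well away at (150,46). I'll descend and grip.

```bash
python3 -m pendant '{"translation":[[0,1.7,35],[0,0,35],[0,0,35],[0,0,35],[0,0,30],[0,0,15],[0,0,10],[0,0,0],[0,0,0]],"dr":[[0,0,0],[0,0,0],[0,0,0],[0,0,0],[0,0,0],[0,0,0],[0,0,0],[0,0,0],[0,0,0]],"grip":[40,40,40,40,40,40,40,40,40]}' 40 && python3 -m pendant '{"translation":[[0,0,0],[0,0,0],[0,0,0],[0,0,0],[0,0,0],[0,0,0],[0,0,0],[0,0,0]],"dr":[[0,0,0],[0,0,0],[0,0,0],[0,0,0],[0,0,0],[0,0,0],[0,0,0],[0,0,0]],"grip":[5,5,5,5,5,5,5,5]}' 40
```

```text
clock: 3.18
tcp_pos: [0.485, 0.1679, 0.0558]
tool_rot: [[0.859, 0.512, 0.0], [0.512, -0.859, 0.0], [0.0, -0.0, -1.0]]
ft_force: [1.2, 0.6, 0.6]
finger_gap: 0.0401
grasp_force: 0.0
clock: 3.85
tcp_pos: [0.4857, 0.1682, 0.0569]
tool_rot: [[0.86, 0.511, 0.003], [0.511, -0.86, 0.001], [0.003, 0.0, -1.0]]
ft_force: [-1.3, -1.0, 7.1]
finger_gap: 0.0153
grasp_force: 39.0
```

```bash
python3 -m pendant '{"translation":[[0,0,-15],[0,0,-30],[0,0,-35],[0,0,-35],[0,0,-35],[0,0,-30],[0,0,0]],"dr":[[0,0,0],[0,0,0],[0,0,0],[0,0,0],[0,0,0],[0,0,0],[0,0,0]],"grip":[5,5,5,5,5,5,5]}' 40 && python3 -m pendant '{"translation":[[-6,18,0],[-11.7,35.5,0],[-11.7,35.5,0],[-11.7,35.5,0],[-11.7,35.5,0],[-11.7,35.5,0],[-5.7,17.6,0],[0,0,0],[0,0,0],[0,0,0]],"dr":[[0,0,0],[0,0,0],[0,0,0],[0,0,0],[0,0,0],[0,0,0],[0,0,0],[0,0,0],[0,0,0],[0,0,0]],"grip":[5,5,5,5,5,5,5,5,5,5]}'
python3 - <<'E'
from h import *
s=env.sense();print(s["tcp_pos"],np.round(s["tool_rot"],3).tolist(),s["finger_gap"],s["grasp_force"])
t=np.array(s["tcp_pos"]);cr=[]
for c in ["scene","side"]:
    d=env.capture(c);W,ok=cloud(d)
    u,v=pix(d,[t+[0,0,-.07]])[0].astype(int);cr.append(cv2.resize(d["image"][v-60:v+60,u-50:u+50],(400,480),interpolation=cv2.INTER_CUBIC))
    # silicone points below the fingers
    for z0,z1 in [(-.056,-.032),(-.03,-.02)]:
        q=W[ok&(np.hypot(W[...,0]-t[0],W[...,1]-t[1])<.022)&(W[...,2]>t[2]+z0)&(W[...,2]<t[2]+z1)]
        R=np.array(s["tool_rot"]); cam=-np.array(d["view"])[:3,:3].T@np.array(d["view"])[:3,3]
        if len(q):
            g=(cam-t)[:2];g/=np.linalg.norm(g);l=np.array([-g[1],g[0]]);o=(q[:,:2]-t[:2])
            print(c,len(q),"lateral mid",(o@l).min(),(o@l).max(),"front",(o@g).max(),"z",q[:,2].min()-t[2],q[:,2].max()-t[2])
    tt=W[ok&(W[...,0]>.42)&(W[...,0]<.62)&(W[...,1]>-.12)&(W[...,1]<.02)&(W[...,2]>.06)&(W[...,2]<.146)]
    x,cc=fit(tt,[.515,-.062,.535,0]);print(x.round(4),cc, "neck",x[:2]+.022*np.array([np.cos(x[2]),np.sin(x[2])]))
cv2.imwrite("pics/c2.png",np.hstack(cr))
E
```

```text
clock: 4.43
tcp_pos: [0.4872, 0.1688, 0.2425]
tool_rot: [[0.86, 0.511, 0.01], [0.511, -0.86, 0.004], [0.01, 0.002, -1.0]]
ft_force: [-0.5, 0.5, 0.0]
finger_gap: 0.0153
grasp_force: 39.0
clock: 5.27
tcp_pos: [0.533, -0.0503, 0.2354]
tool_rot: [[0.859, 0.511, 0.0], [0.511, -0.859, 0.001], [0.0, -0.0, -1.0]]
ft_force: [-0.2, 1.0, -0.2]
finger_gap: 0.015
grasp_force: 39.1
[ 0.53297218 -0.05031764  0.23535656] [[0.859, 0.511, 0.0], [0.511, -0.859, 0.001], [0.0, -0.0, -1.0]] 0.015025236122757463 39.0686970949173
scene 62 lateral mid -0.01078331190637855 0.009408100299193527 front 0.010583599269933372 z -0.05479801674437454 -0.03391946271636606
scene 55 lateral mid -0.01501008607827674 0.013783602846124858 front 0.01527569741997095 z -0.027936694366534176 -0.02032459858568139
[ 0.5151 -0.0636  0.5396 -0.    ] 6.274214092326849e-07 neck [ 0.53397146 -0.05227606]
side 128 lateral mid -0.008364862007000916 0.011312869271335037 front 0.014646847106414613 z -0.05583433903976198 -0.03218995737375224
side 89 lateral mid -0.013820621067972634 0.015897827616548954 front 0.018304484933440755 z -0.028872188170325608 -0.020219541428572713
[ 0.5149 -0.0617  0.5325 -0.0017] 5.614573240413564e-07 neck [ 0.53388177 -0.0505718 ]
```

View pics/c2.png

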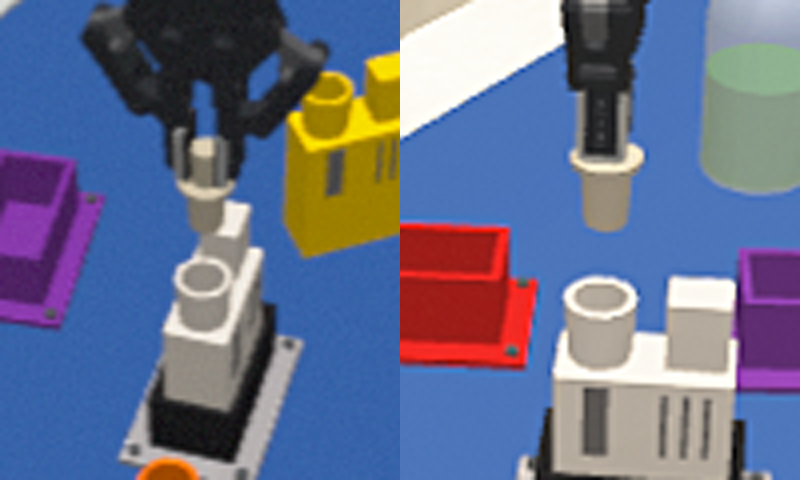

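The bung hangs upright, with the stem bottom about 40 mm above the neck. The offset I get from each camera's own measurements is about +2 mm in x. I'll shift, drop to just above the rim, and refit bung against neck in each camera.

```bash
python3 -m pendant '{"translation":[[1.8,1,0],[0,0,12],[0,0,12],[0,0,10],[0,0,0],[0,0,0],[0,0,0]],"dr":[[0,0,0],[0,0,0],[0,0,0],[0,0,0],[0,0,0],[0,0,0],[0,0,0]],"grip":[5,5,5,5,5,5,5]}' 40
cat > b.py <<'E'
from h import *
s=env.sense();t=np.array(s["tcp_pos"]);R=np.array(s["tool_rot"])
for c in ["scene","side"]:
    d=env.capture(c);W,ok=cloud(d);zb=t[2]-.057
    q=W[ok&(np.hypot(W[...,0]-t[0],W[...,1]-t[1])<.024)&(W[...,2]>zb+.004)&(W[...,2]<zb+.037)]
    def f(x):
        p=q-[t[0]+x[0],t[1]+x[1],zb+x[2]];r=np.hypot(p[:,0],p[:,1])
        def cyl(rad,z0,z1):
            a=np.stack([r-rad,abs(p[:,2]-(z0+z1)/2)-(z1-z0)/2],1);return np.linalg.norm(np.maximum(a,0),axis=1)+np.minimum(a.max(1),0)
        return np.minimum(cyl(.010+.0015*p[:,2]/.03,0,.03),cyl(.016,.03,.034))
    b=least_squares(f,[0,0,0],loss="soft_l1",f_scale=.002).x
    tt=W[ok&(W[...,0]>.42)&(W[...,0]<.62)&(W[...,1]>-.12)&(W[...,1]<.02)&(W[...,2]>.06)&(W[...,2]<min(.146,zb-.001))]
    x,cc=fit(tt,[.515,-.062,.535,0]);n=x[:2]+.022*np.array([np.cos(x[2]),np.sin(x[2])])
    e=n-(t[:2]+b[:2]);print(c,len(q),"bung-tcp",(b*1e3).round(1),"neck",n.round(4),"err mm world",(e*1e3).round(1),"tool",(e@R[:2,:2]*1e3).round(1),"yaw",np.degrees(x[2]).round(1))
print(t.round(4))
E
python3 b.py
```

```text
clock: 5.95
tcp_pos: [0.5351, -0.0513, 0.2012]
tool_rot: [[0.86, 0.51, -0.0], [0.51, -0.86, -0.0], [-0.0, -0.0, -1.0]]
ft_force: [0.6, 0.5, -0.5]
finger_gap: 0.0152
grasp_force: 39.1
scene 110 bung-tcp [-1.6 -1.7  1.1] neck [ 0.5339 -0.0525] err mm world [0.3 0.5] tool [ 0.5 -0.2] yaw 30.7
side 200 bung-tcp [-1.5 -0.2 -0.8] neck [ 0.534  -0.0506] err mm world [0.4 0.9] tool [ 0.8 -0.6] yaw 30.5
[ 0.5351 -0.0513  0.2012]
```

```bash
python3 -m pendant '{"translation":[[0.6,-0.4,0],[0,0,4],[0,0,4],[0,0,4],[0,0,4],[0,0,4],[0,0,4],[0,0,4],[0,0,4],[0,0,0]],"dr":[[0,0,0],[0,0,0],[0,0,0],[0,0,0],[0,0,0],[0,0,0],[0,0,0],[0,0,0],[0,0,0],[0,0,0]],"grip":[5,5,5,5,5,5,5,5,5,5]}' 40
```

```text
clock: 6.88
tcp_pos: [0.535, -0.0506, 0.1683]
tool_rot: [[0.86, 0.511, -0.001], [0.511, -0.86, -0.0], [-0.001, -0.001, -1.0]]
ft_force: [-0.1, 0.4, -0.6]
finger_gap: 0.0156
grasp_force: 39.1
```

```bash
python3 -m pendant '{"translation":[[0,0,2],[0,0,2],[0,0,1],[0,0,1],[0,0,0],[0,0,0]],"dr":[[0,0,0],[0,0,0],[0,0,0],[0,0,0],[0,0,0],[0,0,0]],"grip":[5,5,5,5,5,5]}' 40
```

```text
clock: 7.38
tcp_pos: [0.5358, -0.0507, 0.1641]
tool_rot: [[0.86, 0.51, 0.001], [0.51, -0.86, 0.0], [0.001, 0.001, -1.0]]
ft_force: [-1.1, -0.5, 4.6]
finger_gap: 0.0153
grasp_force: 39.5
```

```bash
python3 -m pendant '{"translation":[[0,0,2],[0,0,2],[0,0,2],[0,0,0],[0,0,0]],"dr":[[0,0,0],[0,0,0],[0,0,0],[0,0,0],[0,0,0]],"grip":[5,5,5,5,5]}' 40
```

```text
clock: 7.8
tcp_pos: [0.5393, -0.0505, 0.1632]
tool_rot: [[0.86, 0.511, 0.01], [0.511, -0.86, 0.001], [0.009, 0.005, -1.0]]
ft_force: [-6.4, 1.2, 37.9]
finger_gap: 0.0156
grasp_force: 44.2
```

The bung is seated: z is at the expected height with firm contact. I'll relieve the push, release and rise.

```bash
python3 -m pendant '{"translation":[[0,0,-4],[0,0,-1],[0,0,0],[0,0,0],[0,0,0],[0,0,0],[0,0,0],[0,0,0]],"dr":[[0,0,0],[0,0,0],[0,0,0],[0,0,0],[0,0,0],[0,0,0],[0,0,0],[0,0,0]],"grip":[5,5,5,40,45,45,45,45]}' && python3 -m pendant '{"translation":[[0,0,-10],[0,0,-20],[0,0,-30],[0,0,-20],[0,0,0],[0,0,0]],"dr":[[0,0,0],[0,0,0],[0,0,0],[0,0,0],[0,0,0],[0,0,0]],"grip":[45,45,45,45,45,45]}'
cat > c.py <<'E'
from h import *
import sys
s=env.sense();t=np.array(s["tcp_pos"]);R=np.array(s["tool_rot"]);cr=[]
for c in ["scene","side"]:
    d=env.capture(c);W,ok=cloud(d)
    u,v=pix(d,[[.52,-.058,.12]])[0].astype(int);cr.append(cv2.resize(d["image"][v-60:v+60,u-50:u+50],(400,480),interpolation=cv2.INTER_CUBIC))
    a=W[ok&(W[...,0]>.42)&(W[...,0]<.62)&(W[...,1]>-.13)&(W[...,1]<.02)&(W[...,2]>.06)&(W[...,2]<.18)]
    nk=np.array([.534,-.0515]);r=np.hypot(*(a[:,:2]-nk).T)
    k=a[(r<.022)&(a[:,2]>.152)];fl=a[(r<.02)&(a[:,2]>.130)&(a[:,2]<.149)]
    print(c,"knob top z",np.percentile(k[:,2],[50,90]).round(4),"knob xy",k.mean(0).round(4),"flange z",np.percentile(fl[:,2],[50,95]).round(4))
    x,cc=fit(a[(r>.018)|(a[:,2]<.128)],[.515,-.062,.535,0])
    g=x[:2]-.024*np.array([np.cos(x[2]),np.sin(x[2])]);e=g-t[:2]
    print("tank",x.round(4),np.degrees(x[2]).round(1),"grip",g.round(4),"delta tool mm",(e@R[:2,:2]*1e3).round(1),cc)
print(t.round(4),np.degrees(np.arctan2(R[1,0],R[0,0])),s["clock"])
cv2.imwrite(sys.argv[1],np.hstack(cr))
E
python3 c.py pics/c3.png
```

```text
clock: 8.47
tcp_pos: [0.5352, -0.0506, 0.1619]
tool_rot: [[0.86, 0.511, -0.001], [0.511, -0.86, -0.0], [-0.001, -0.0, -1.0]]
ft_force: [-0.1, 0.0, 0.6]
finger_gap: 0.0451
grasp_force: 0.0
clock: 8.97
tcp_pos: [0.5361, -0.0507, 0.244]
tool_rot: [[0.86, 0.51, 0.003], [0.51, -0.86, 0.0], [0.003, 0.001, -1.0]]
ft_force: [-0.3, 0.3, -0.8]
finger_gap: 0.045
grasp_force: 0.0
scene knob top z [0.1635 0.1664] knob xy [ 0.5361 -0.05    0.1617] flange z [0.1398 0.1451]
tank [ 5.150e-01 -6.330e-02  5.246e-01 -1.000e-04] 30.1 grip [ 0.4942 -0.0753] delta tool mm [-48.6  -0.2] 5.880269224774758e-07
side knob top z [0.1616 0.1641] knob xy [ 0.5316 -0.0478  0.16  ] flange z [0.1389 0.1465]
tank [ 0.5148 -0.0615  0.5274 -0.0016] 30.2 grip [ 0.4941 -0.0736] delta tool mm [-47.8  -1.8] 5.448144844197224e-07
[ 0.5361 -0.0507  0.244 ] 30.69510195447633 8.9667
```

View pics/c3.png

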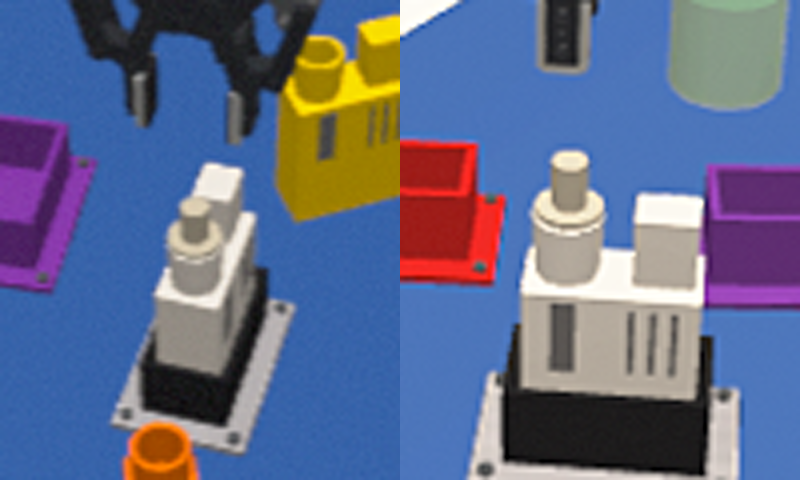

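The bung is home: the flange sits on the rim at (568,212) in the crop, and the knob top is at 0.165 m as expected. Next I'll grip the block.

```bash
python3 -m pendant '{"translation":[[-16,-0.3,0],[-16,-0.4,0],[-16,-0.3,0],[0,0,0],[0,0,30],[0,0,30],[0,0,25],[0,0,15],[0,0,10],[0,0,4],[0,0,0],[0,0,0]],"dr":[[0,0,0],[0,0,0],[0,0,0],[0,0,0],[0,0,0],[0,0,0],[0,0,0],[0,0,0],[0,0,0],[0,0,0],[0,0,0],[0,0,0]],"grip":[45,45,45,45,45,45,45,45,45,45,45,45]}' 30
```

```text
clock: 10.07
tcp_pos: [0.4941, -0.0742, 0.1289]
tool_rot: [[0.86, 0.511, 0.001], [0.511, -0.86, -0.0], [0.0, 0.0, -1.0]]
ft_force: [-0.5, -0.4, 0.1]
finger_gap: 0.0452
grasp_force: 0.0
```

```bash
python3 -m pendant '{"translation":[[0,0,0],[0,0,0],[0,0,0],[0,0,0],[0,0,0],[0,0,0]],"dr":[[0,0,0],[0,0,0],[0,0,0],[0,0,0],[0,0,0],[0,0,0]],"grip":[10,10,10,10,10,10]}' 30 && python3 -m pendant '{"translation":[[0,0,0],[0,0,0],[0,0,0],[0,0,0]],"dr":[[0,0,0],[0,0,0],[0,0,0],[0,0,0]],"grip":[10,10,10,10]}' 90
```

```text
clock: 10.57
tcp_pos: [0.4944, -0.0744, 0.1294]
tool_rot: [[0.86, 0.51, 0.002], [0.51, -0.86, -0.0], [0.002, 0.001, -1.0]]
ft_force: [-1.8, 0.5, 5.4]
finger_gap: 0.0237
grasp_force: 31.3
clock: 10.9
tcp_pos: [0.4945, -0.0745, 0.1296]
tool_rot: [[0.86, 0.51, 0.002], [0.51, -0.86, -0.0], [0.002, 0.001, -1.0]]
ft_force: [-0.9, -0.6, 7.4]
finger_gap: 0.023
grasp_force: 89.4
```

```bash
python3 -m pendant '{"translation":[[0,0,-3],[0,0,-5],[0,0,-8],[0,0,-8],[0,0,-8],[0,0,-8],[0,0,-8],[0,0,-8],[0,0,-8],[0,0,-8],[0,0,-4],[0,0,0]],"dr":[[0,0,0],[0,0,0],[0,0,0],[0,0,0],[0,0,0],[0,0,0],[0,0,0],[0,0,0],[0,0,0],[0,0,0],[0,0,0],[0,0,0]],"grip":[10,10,10,10,10,10,10,10,10,10,10,10]}' 90 && python3 -m pendant '{"translation":[[0,0,-6],[0,0,-12],[0,0,-16],[0,0,-18],[0,0,-18],[0,0,-18],[0,0,-18],[0,0,-18],[0,0,-18],[0,0,-12],[0,0,-6],[0,0,0]],"dr":[[0,0,0],[0,0,0],[0,0,0],[0,0,0],[0,0,0],[0,0,0],[0,0,0],[0,0,0],[0,0,0],[0,0,0],[0,0,0],[0,0,0]],"grip":[10,10,10,10,10,10,10,10,10,10,10,10]}' 90
python3 - <<'E'
from h import *
s=env.sense();t=np.array(s["tcp_pos"]);print(t,s["qpos"],s["grasp_force"]);cr=[]
for c in ["scene","side"]:
    d=env.capture(c);u,v=pix(d,[t+[.02,.01,-.05]])[0].astype(int);v=min(max(v,90),390);cr.append(cv2.resize(d["image"][v-90:v+90,u-75:u+75],(400,480),interpolation=cv2.INTER_CUBIC))
cv2.imwrite("pics/c4.png",np.hstack(cr))
E
```

```text
clock: 11.9
tcp_pos: [0.4942, -0.0743, 0.2055]
tool_rot: [[0.86, 0.51, 0.002], [0.51, -0.86, -0.0], [0.001, 0.001, -1.0]]
ft_force: [0.1, -1.1, -3.7]
finger_gap: 0.0228
grasp_force: 88.2
clock: 12.9
tcp_pos: [0.494, -0.0743, 0.3652]
tool_rot: [[0.86, 0.51, 0.001], [0.51, -0.86, -0.0], [0.001, 0.001, -1.0]]
ft_force: [0.2, 0.6, -3.1]
finger_gap: 0.0231
grasp_force: 88.5
[ 0.49402761 -0.07431679  0.36524871] [ -5.02037906  -1.03314084   8.36292136  93.83370008   0.14707698
  87.10709041 -55.96907961] 88.5315477848053
```

View pics/c4.png

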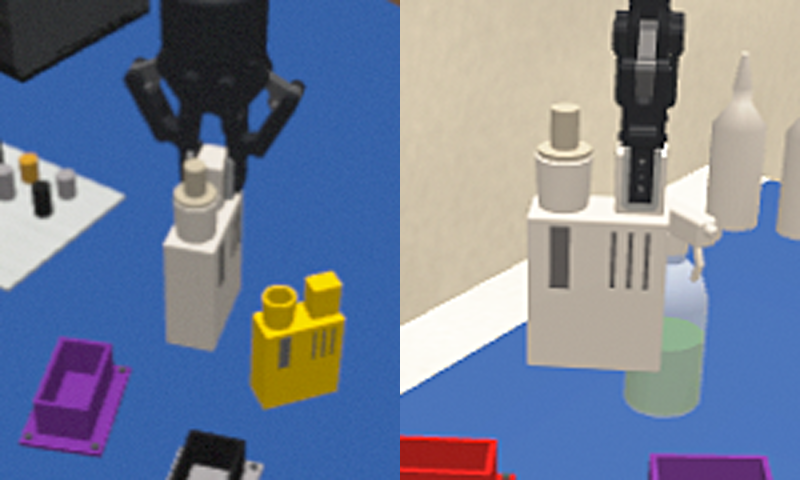

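Both views show the tank hanging upright and clear of the dock with the bung seated. I'll move it outward at height, then tip gently.

```bash
python3 -m pendant '{"translation":[[4,3,0],[8,7,0],[13,11,0],[15,12,0],[15,12,0],[15,12,0],[15,12,0],[15,12,0],[10,8,0],[5,4,0],[1,1,0],[0,0,0]],"dr":[[0,0,0],[0,0,0],[0,0,0],[0,0,0],[0,0,0],[0,0,0],[0,0,0],[0,0,0],[0,0,0],[0,0,0],[0,0,0],[0,0,0]],"grip":[10,10,10,10,10,10,10,10,10,10,10,10]}' 90 && python3 -m pendant '{"translation":[[0,0,0],[0,0,0],[0,0,0],[0,0,0],[0,0,0],[0,0,0],[0,0,0],[0,0,0],[0,0,0],[0,0,0],[0,0,0],[0,0,0]],"dr":[[-0.6,0.8,0],[-1.2,1.5,0],[-1.6,1.9,0],[-1.6,1.9,0],[-1.6,1.9,0],[-1.6,1.9,0],[-1.6,1.9,0],[-1.6,1.9,0],[-1.6,1.9,0],[-1.6,1.9,0],[-1,1.2,0],[0,0,0]],"grip":[10,10,10,10,10,10,10,10,10,10,10,10]}' 90; python3 -c "
from cell import env;print(env.sense()['qpos'])"
```

```text
clock: 14.0
tcp_pos: [0.6415, -0.096, 0.3633]
tool_rot: [[0.86, 0.51, -0.002], [0.51, -0.86, -0.0], [-0.001, -0.001, -1.0]]
ft_force: [0.2, -0.5, -4.5]
finger_gap: 0.023
grasp_force: 88.8
clock: 15.0
tcp_pos: [0.6396, -0.0958, 0.3648]
tool_rot: [[0.792, 0.453, 0.409], [0.521, -0.851, -0.065], [0.319, 0.265, -0.91]]
ft_force: [0.4, -0.5, -4.7]
finger_gap: 0.0227
grasp_force: 88.9
[-5.36818650e+00 -9.22316545e-02  8.69474660e+00  9.65046570e+01
  2.77763679e+00  5.92533076e+01 -5.68986192e+01]
```

```bash
python3 -m pendant '{"translation":[[0,0,0],[0,0,0],[0,0,0],[0,0,0],[0,0,0],[0,0,0],[0,0,0],[0,0,0],[0,0,0],[0,0,0],[0,0,0],[0,0,0]],"dr":[[-0.6,0.8,0],[-1.2,1.5,0],[-1.6,1.9,0],[-1.6,1.9,0],[-1.6,1.9,0],[-1.6,1.9,0],[-1.6,1.9,0],[-1.6,1.9,0],[-1.6,1.9,0],[-1.6,1.9,0],[-1,1.2,0],[0,0,0]],"grip":[10,10,10,10,10,10,10,10,10,10,10,10]}' 90 && python3 -m pendant '{"translation":[[0,0,0],[0,0,0],[0,0,0],[0,0,0],[0,0,0],[0,0,0],[0,0,0],[0,0,0],[0,0,0],[0,0,0],[0,0,0]],"dr":[[-0.6,0.8,0],[-1.2,1.5,0],[-1.6,1.9,0],[-1.6,1.9,0],[-1.2,1.5,0],[-0.6,0.8,0],[0,0,0],[0,0,0],[0,0,0],[0,0,0],[0,0,0]],"grip":[10,10,10,10,10,10,10,10,10,10,10]}' 90
python3 - <<'E'
from h import *
s=env.sense();t=np.array(s["tcp_pos"]);R=np.array(s["tool_rot"]);print(s["clock"],t,"tilt",np.degrees(np.arccos(-R[2,2])),s["qpos"].round(1) if hasattr(s["qpos"],"round") else s["qpos"])
Z=-R[:,2]; print("mid(nominal)",t-.076*Z+.024*R[:,0]); cr=[]
for c in ["scene","side"]:
    d=env.capture(c);u,v=pix(d,[t-.03*Z])[0].astype(int);v=min(max(v,90),390);u=min(max(u,75),565);cr.append(cv2.resize(d["image"][v-90:v+90,u-75:u+75],(400,480),interpolation=cv2.INTER_CUBIC))
    W,ok=cloud(d);m=ok&(np.linalg.norm(W-t,axis=2)<.2)
    im=d["image"].astype(int);m&=(im.min(2)>120)&(np.ptp(im,axis=2)<60)
    q=(W[m]-t)@np.c_[R[:,0],-R[:,1],Z]+[-.024,0,.1246]   # tank frame guess
    q=q[(abs(q[:,0])<.06)&(abs(q[:,1])<.05)&(q[:,2]>-.02)&(q[:,2]<.2)]
    f=lambda x:tanksdf((q-x[:3])@cv2.Rodrigues(x[3:])[0])
    b=q[:,2]<.128; q0=q; q=q0[b]
    r=least_squares(f,np.zeros(6),loss="soft_l1",f_scale=.002)
    p=(q0-r.x[:3])@cv2.Rodrigues(r.x[3:])[0]
    Rt=np.c_[R[:,0],-R[:,1],Z]@cv2.Rodrigues(r.x[3:])[0]
    k=p[np.hypot(p[:,0]-.022,p[:,1])<.02]
    print(c,len(q),"off mm",(r.x[:3]*1e3).round(1),"rot",np.degrees(r.x[3:]).round(1),"tank tilt",np.degrees(np.arccos(Rt[2,2])).round(1),"knob top tank-z",np.percentile(k[:,2],[90,99]).round(4))
cv2.imwrite("pics/c5.png",np.hstack(cr))
E
```

```text
clock: 16.0
tcp_pos: [0.6402, -0.096, 0.3631]
tool_rot: [[0.603, 0.295, 0.741], [0.551, -0.826, -0.12], [0.577, 0.481, -0.66]]
ft_force: [0.2, -0.3, -3.2]
finger_gap: 0.0229
grasp_force: 89.0
clock: 16.92
tcp_pos: [0.6417, -0.0957, 0.3648]
tool_rot: [[0.485, 0.2, 0.851], [0.57, -0.81, -0.134], [0.663, 0.55, -0.507]]
ft_force: [0.2, 0.1, -4.4]
finger_gap: 0.0229
grasp_force: 89.1
16.9167 [ 0.64169795 -0.09572849  0.36475516] tilt 59.520364578443804 [  7.2 -14.1  -5.4 125.1  29.2  11.1 -83.7]
mid(nominal) [ 0.71803603 -0.09224623  0.34211955]
scene 1550 off mm [-1.1  0.1  1.8] rot [-0.5  0.1 -0.5] tank tilt 59.7 knob top tank-z [0.1444 0.1585]
side 1946 off mm [-1.6  1.5 -1. ] rot [-0.   0.6 -0.9] tank tilt 59.1 knob top tank-z [0.1592 0.1618]
```

View pics/c5.png

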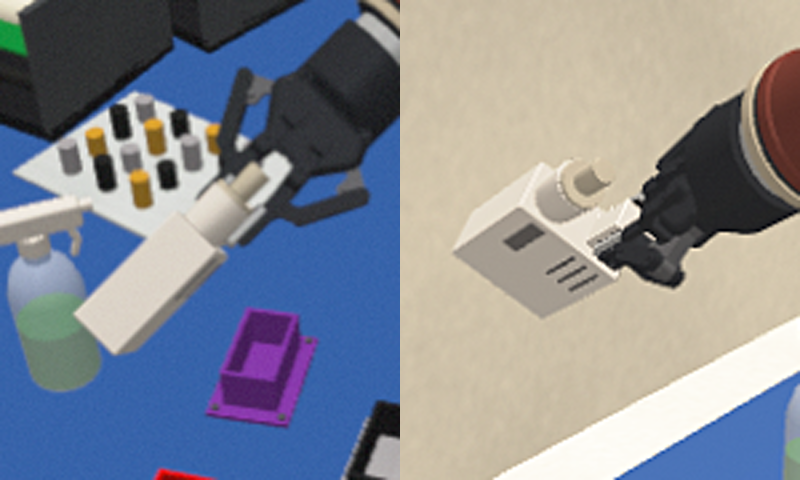

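The tank is tipped to 59.5° with its middle at about 0.34 m. The bung is still home, its knob top at about 160 mm in the tank frame. I'll check it's still and hand in.

```bash
python3 -m pendant '{"translation":[[0,0,0],[0,0,0],[0,0,0],[0,0,0],[0,0,0],[0,0,0]],"dr":[[0,0,0],[0,0,0],[0,0,0],[0,0,0],[0,0,0],[0,0,0]],"grip":[10,10,10,10,10,10]}' 90 && python3 -c "
from cell import env
import numpy as np
print(np.abs(env.sense()['dq']).max());print(env.finish_job())"
```

```text
clock: 17.52
tcp_pos: [0.6414, -0.0959, 0.3643]
tool_rot: [[0.485, 0.2, 0.851], [0.57, -0.81, -0.135], [0.663, 0.551, -0.507]]
ft_force: [0.6, -0.2, -4.0]
finger_gap: 0.023
grasp_force: 89.1
0.41792256246490067
the job is handed in; nothing more can be done
None
```

The job is handed in: the small bung is fully home in the white tank's neck, and the gripper holds the tank, steady when handed in, at about 59.5° from upright with its middle about 0.34 m above the bench, after 17.5 s.

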